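Present the yellow sample tin on its pull-out tray

TASK

The three trays of the paint-sample rack have all been left part way out. With a fingertip hooked behind its lip, draw the tray that carries the yellow-lidded tin right out to its stop, and push the other two trays fully home. Do not pinch the lips, do not touch the tins, which must ride along standing on their trays, and leave the mug, the can and the scraper where they are.

Things in the scene. Friction and masses are not known exactly. Their poses are not given: they have to be found in the camera images.
- rack: fixed low rack with blue guides and a grey base, 342 mm wide; three bays side by side, 110 mm apart. Origin at bench level, right under the middle tray's lip when that tray is home. x axis points into the rack (the way trays go home), y to the left seen from the robot, z up; the rack is turned a little about z. The guides (tops 42 mm high) begin at x = +70 mm and the rear wall stands at x = +273 mm (50 mm high)
- tray_left (a joint): travel of the left aluminium tray (as seen from the robot) along the rack's -x: 0 m = fully home, 0.11 m = drawn right out to its stop, hard stops at both ends. It stays where it is left; about 2 N of friction, no spring or latch. Tray 255 mm long, 92 mm wide, its floor 18 mm above the bench
- tray_middle (a joint): travel of the middle aluminium tray (as seen from the robot) along the rack's -x: 0 m = fully home, 0.11 m = drawn right out to its stop, hard stops at both ends. It stays where it is left; about 2 N of friction, no spring or latch. Tray 255 mm long, 92 mm wide, its floor 18 mm above the bench
- tray_right (a joint): travel of the right aluminium tray (as seen from the robot) along the rack's -x: 0 m = fully home, 0.11 m = drawn right out to its stop, hard stops at both ends. It stays where it is left; about 2 N of friction, no spring or latch. Tray 255 mm long, 92 mm wide, its floor 18 mm above the bench
- lip_left (a point): middle of the top edge of the upright lip across the front end of the left tray, 50 mm above the bench, in the mid plane of the lip; axes as the rack's. The lip is 8 mm thick (orange outer face at x = -4 mm, towards the robot, for pushing; steel inner face at x = +4 mm, behind which a fingertip hooks), 92 mm wide, 32 mm above the tray floor, its lower edge 14 mm clear of the bench; behind it is bare tray floor for at least 60 mm
- lip_middle (a point): middle of the top edge of the upright lip across the front end of the middle tray, 50 mm above the bench, in the mid plane of the lip; axes as the rack's. The lip is 8 mm thick (orange outer face at x = -4 mm, towards the robot, for pushing; steel inner face at x = +4 mm, behind which a fingertip hooks), 92 mm wide, 32 mm above the tray floor, its lower edge 14 mm clear of the bench; behind it is bare tray floor for at least 60 mm
- lip_right (a point): middle of the top edge of the upright lip across the front end of the right tray, 50 mm above the bench, in the mid plane of the lip; axes as the rack's. The lip is 8 mm thick (orange outer face at x = -4 mm, towards the robot, for pushing; steel inner face at x = +4 mm, behind which a fingertip hooks), 92 mm wide, 32 mm above the tray floor, its lower edge 14 mm clear of the bench; behind it is bare tray floor for at least 60 mm
- tin_yellow: small loose steel sample tin with a yellow lid, 62 mm across, 60 mm tall, about 0.2 kg, standing on one of the trays (any of them); origin in the centre of its underside, z up
- tin_blue: small loose steel sample tin with a blue lid, 62 mm across, 60 mm tall, about 0.2 kg, standing on one of the trays (any of them); origin in the centre of its underside, z up
- tin_red: small loose steel sample tin with a red lid, 62 mm across, 60 mm tall, about 0.2 kg, standing on one of the trays (any of them); origin in the centre of its underside, z up
- mug: steel mug, 84 mm across and 100 mm tall, loose on the bench beside the rack; origin under its centre
- can: plain steel paint can, 93 mm across and 115 mm tall, loose on the bench beside the rack; origin under its centre
- scraper: scraper with wooden handle lying on the bench beside the rack, 170 mm long, 18 mm high; origin on its underside near the middle
Things that resemble listed ones, but are neither listed nor needed, are in the scene too. What is shaped like the tin_yellow but black or purple is not meant. Leave any green look-alike of the tin_blue alone.

How it is judged:
By the outcome, as a careful person would: the job done as asked, in the order asked, and still so for the second after the job is handed in, with the robot touching nothing.
It also fails if it takes over 51 s, if anything falls off the work surface, if the arm or the gripper's body presses on something with over 40 N, if the wrist force passes 120 N, or if a joint passes its speed limit or range.

ROBOT

A 6-joint arm with a two-finger parallel gripper is mounted at the origin on the work surface. World frame = base frame: x ahead of the robot, y to its left, z up, the work surface at z = 0. Lengths are in mm, angles in rad, forces in N, time in s.
With the tool pointing down it reaches from about 225 to 725 mm from the base axis. Payload 3.1 kg.
Tool frame: the origin (TCP) lies between the finger pads; the fingertips stand 25 mm ahead of it and the grasp point (between the pads) lies 6 mm ahead of it; z points along the fingers, y is the direction in which the jaws open and shut (so a half turn about z gives the same grasp; the last joint's range is limited). The gripper opens to 85 mm and grips with 20 to 120 N. Pads are 22 mm wide; open, the fingers measure 114 mm over their backs; the gripper's body (76 mm by 85 mm) begins 54 mm behind the grasp point. The pads swing forward as they close: fully open they stand 13 mm farther back than shut.
Start: joints at [-1.343, 0.048, 0.099, 1.622, 0, 1.443], TCP at [182.863, -492.116, 256.312] pointing down, gripper open.
Joint ranges: [-2.91, 2.91], [-0.99, 1.94], [-1.21, 1.42], [-2.12, 2.29], [-1.49, 1.47], [-3.14, 3.14]. Speed limits (rad/s): [2.79, 2.79, 3.14, 3.14, 3.14, 3.14].

INTERFACE

Orientations are given as [roll, pitch, yaw] about the fixed x, y, z axes, in that order (R = Rz(yaw) Ry(pitch) Rx(roll)).
In Python, from plant import r gives the robot as it stands.
- The arm moves only by the tool step_arm, never from a script. Its argument "increments" is a list of rows, each an object of numbers: "wx", "wy", "wz": the turn, a rotation vector about the tool's x, y, z in degrees; "tx", "ty", "tz": the shift along the tool's x, y, z in cm; "claw": the gripper command: -1 is fully open, 1 is shut, values between are in proportion. In form: [{"wx": .., "wy": .., "wz": .., "tx": .., "ty": .., "tz": .., "claw": ..}, ...]. A call has 1 to 8 rows; each row shifts and turns the pose as measured when the row begins, along the tool's axes as they then stand; what a row does not reach is not made up. A row lasts 1/10 s, in which the tool goes at most 50 mm and 8.59 degrees, less where a joint would pass 70% of its speed; a pose out of reach is approached as far as the arm can. A call is refused whole if a number of a shift passes 5 or a number of a turn 8.59, either way. A call with a gripper value outside its range is refused whole. The fingers move at their own pace and stop on an object; "newtons" is the grip in N (left out, the last holds). Time passes only in rows, so rows that do not move let the fingers close. It gives the time, the measured TCP pose, the force and the opening at its end, in the units of the state.
- r.state(): the state, without advancing time (a new reading comes with each control period).
- r.capture(name): name is "scene" or "top"; returns a dict with "frame" (420x560x3 uint8, red, green, blue), "camera_matrix" (3x3 intrinsics, pixels), "k1" (the pictures are not rectified: a ray, as slopes to the right and down, at radius r is drawn at 1 + k1 r^2 times it, then the intrinsics apply), "eye" and "rotation" of the camera in the world. Camera axes: x right, y down, z forward; pixel columns grow to the right and rows downward; lengths in mm; the calibration is good to about 2 mm. A picture is of the moment at which its call begins. There is no depth.
- r.finish_job(): hands the job in, once; it reports no verdict.
The state is a dict: "t": time; "qpos": joint angles; "dq": joint speeds; "joint_torque": joint torques, N m; "position": TCP position; "tool_rot": TCP orientation; "contact_force": force on the tool from outside, world axes, zero at the start; "wrist_torque": the same for the moment, N m; "width": finger opening in mm.
Only numpy, scipy, OpenCV 4.12 (cv2) and the standard library are available. Lean on these libraries where they do the work, as an engineer would, in place of code of your own. Each camera call takes 0.05 s, during which the arm holds its last target.

## Working session

There is one attempt and no reset: what is moved stays moved. The work goes in short steps, Python scripts to look and compute and a tool call to move; the robot and the scene stay as the last step left them, time stands still between calls to the robot, and variables do not carry over. Pictures are saved under pics/ and viewed, and the job is handed in when it is done.

Besides the shell and the picture viewer there is one more tool, called after "Request:" as name([rows], argument=value, ...), one row to a line, values as JSON. step_arm: Moves the arm, as the interface text tells. Its arguments: {"type":"object","properties":{"increments":{"type":"array"},"newtons":{"type":"number"}},"required":["increments"]}

```bash
mkdir -p pics; ls; python3 - <<'E'
from plant import r
import cv2,json,pickle
print(r.state())
d={}
for n in ["scene","top"]:
    c=r.capture(n); d[n]=c
    cv2.imwrite(f"pics/{n}0.png",cv2.cvtColor(c["frame"],cv2.COLOR_RGB2BGR))
    print(n,c["camera_matrix"],c["k1"],c["eye"],c["rotation"])
pickle.dump(d,open("cap0.pkl","wb"))
E
```

```text
pics
{'t': 0.0, 'qpos': array([-1.34281283e+00,  4.87474164e-02,  9.75647169e-02,  1.62197791e+00,
       -3.54251926e-05,  1.44300158e+00]), 'dq': array([-0.00115022, -0.00035597,  0.00029548, -0.00127422,  0.00194157,
       -0.00112238]), 'joint_torque': array([-6.28501348e-04, -3.38786924e+01,  3.20013106e+01,  2.03904690e-02,
       -1.71553820e-04,  1.71187075e-06]), 'position': array([ 182.72246991, -491.58377799,  255.10220608]), 'tool_rot': array([-3.13924314e+00, -2.66184484e-04,  3.55777981e-01]), 'contact_force': array([ 0.3065043 ,  0.42985817, -0.34705677]), 'wrist_torque': array([-0.00301007, -0.01564338, -0.0366891 ]), 'width': 85.4418152340776}
scene [[529.17204192   0.         278.72461439]
 [  0.         529.17204192 205.01333418]
 [  0.           0.           1.        ]] -0.18269183113241344 [ 938.50361878 -509.47680561 1112.36721789] [-2.59117594  0.01324571  0.61310553]
top [[440.6204795    0.         282.7419165 ]
 [  0.         440.6204795  210.15941571]
 [  0.           0.           1.        ]] -0.07461612797671809 [ 4.63159496e+02 -6.37073447e-01  9.93360433e+02] [-3.03910725  0.02030226 -1.58503545]
```

View pics/scene0.png

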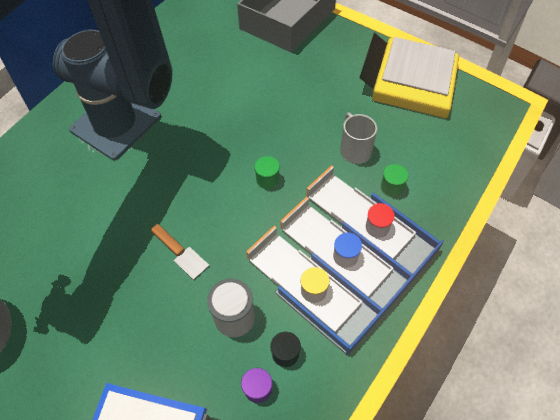

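View pics/top0.png

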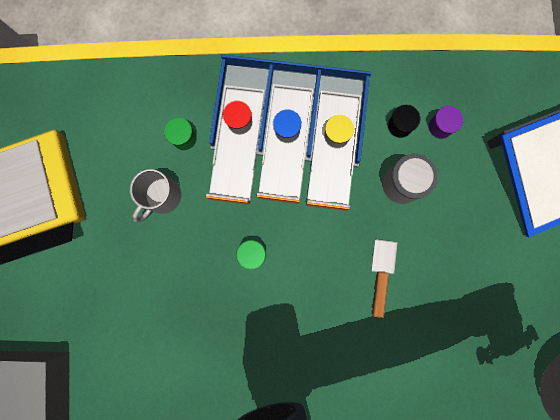

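```bash
cat > h.py <<'E'
import numpy as np,cv2,pickle
from scipy.spatial.transform import Rotation as R
def cam(c):
    Rm=R.from_euler('xyz',c["rotation"]).as_matrix()
    return Rm,np.array(c["eye"]),np.array(c["camera_matrix"]),c["k1"]
def ray(c,u,v,z):
    Rm,e,K,k1=cam(c)
    p=cv2.undistortPoints(np.array([[[u,v]]],float),K,np.array([k1,0,0,0,0.]))[0,0]
    d=Rm@np.array([p[0],p[1],1]); return e+d*(z-e[2])/d[2]
def proj(c,P):
    Rm,e,K,k1=cam(c)
    q=Rm.T@(np.array(P,float)-e)
    s=q[:2]/q[2]; s=s*(1+k1*(s@s)); return K[:2,:2]@s+K[:2,2]
E
python3 - <<'E'
from h import *
d=pickle.load(open("cap0.pkl","rb"))
for n in d: print(n,proj(d[n],[0,0,0]),proj(d[n],[500,0,0]))
t=cv2.cvtColor(d["top"]["frame"],cv2.COLOR_RGB2BGR)
cv2.imwrite("pics/c1.png",cv2.resize(t[50:220,195:385],None,fx=4,fy=3.5,interpolation=cv2.INTER_CUBIC)) if 0 else cv2.imwrite("pics/c1.png",cv2.resize(t[170:220,195:385],None,fx=4,fy=4,interpolation=cv2.INTER_CUBIC))
s=cv2.cvtColor(d["scene"]["frame"],cv2.COLOR_RGB2BGR)
cv2.imwrite("pics/c2.png",cv2.resize(s[160:300,240:420],None,fx=4,fy=4,interpolation=cv2.INTER_CUBIC))
cv2.imwrite("pics/c3.png",cv2.resize(t[50:170,195:385],None,fx=4,fy=4,interpolation=cv2.INTER_CUBIC))
E
```

```text
scene [115.2378642  123.07805117] [258.05556061 209.91076965]
top [294.65381486 466.56124989] [291.18264293 239.01674758]
```

View pics/c1.png

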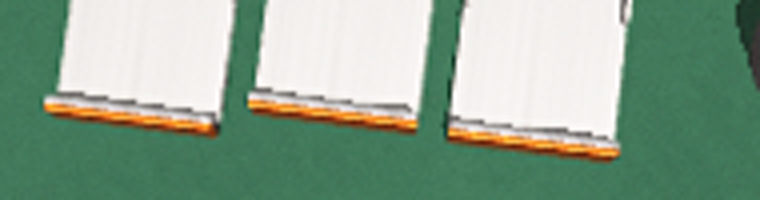

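View pics/c2.png

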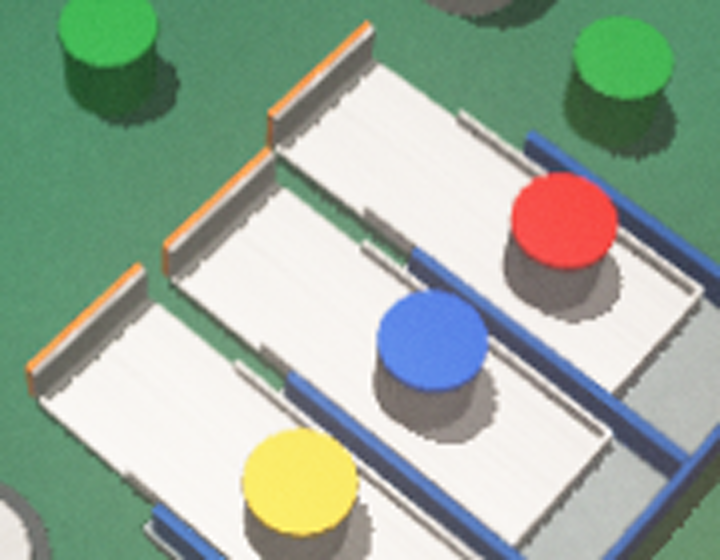

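View pics/c3.png

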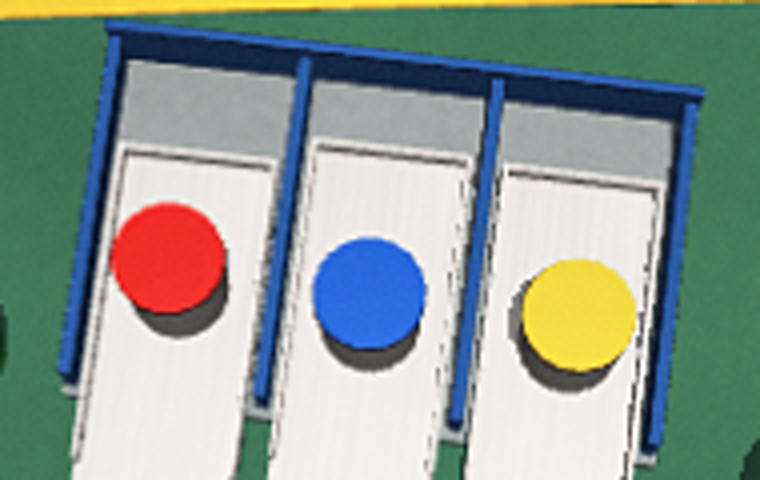

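```bash
python3 - <<'E'
from h import *
d=pickle.load(open("cap0.pkl","rb"));t=d["top"];s=d["scene"]
f=lambda ox,oy,x,y:((x+.5)/4-.5+ox,(y+.5)/4-.5+oy)
def T(name,c,off,x,y,z): print(name,ray(c,*f(*off,x,y),z).round(1))
a=(195,50);b=(195,170);g=(240,160)
for i,p in enumerate([(65,375),(262,403),(456,427),(652,450)]): T("guide front",t,a,*p,42)
for p in [(107,22),(704,92)]: T("rearwall outer",t,a,*p,50)
print("lips inner top L/R edges, top cam")
for p in [(46,94),(219,117),(249,90),(419,112),(449,119),(621,141)]: T("",t,b,*p,50)
print("scene, lip inner top edge ends")
for p in [(374,28),(273,117),(276,155),(170,245),(147,272),(36,367)]: T("",s,g,*p,50)
print("tins tops z=78")
for n,p in dict(red=(168,258),blue=(370,293),yel=(579,315)).items(): T(n,t,a,*p,78)
for n,p in dict(red=(564,221),blue=(432,340),yel=(300,482)).items(): T(n,s,g,*p,78)
print("others top"); 
for n,p,z in [("green",(251,254),60),("greenL",(178,131),60),("mug",(150,190),100),("can",(415,176),115)]: print(n,ray(t,*p,z).round())
E
```

```text
guide front [713.  174.8  42. ]
guide front [694.8  65.3  42. ]
guide front [679.2 -41.3  42. ]
guide front [ 664.6 -148.6   42. ]
rearwall outer [915.8 151.2  50. ]
rearwall outer [ 866.8 -184.    50. ]
lips inner top L/R edges, top cam
 [600.4 183.2  50. ]
 [586.2  89.   50. ]
 [600.6  72.6  50. ]
 [587.1 -19.1  50. ]
 [583.  -35.2  50. ]
 [ 569.5 -127.5   50. ]
scene, lip inner top edge ends
 [598.3 183.   50. ]
 [583.2  92.7  50. ]
 [599.6  71.2  50. ]
 [583.1 -15.1  50. ]
 [582.4 -37.2  50. ]
 [ 566.5 -122.4   50. ]
tins tops z=78
red [766.8 112.9  78. ]
blue [745.    4.6  78. ]
yel [ 730.9 -106.6   78. ]
red [768.  112.3  78. ]
blue [745.3   4.4  78. ]
yel [ 731.9 -107.5   78. ]
others top
green [467.  85.  60.]
greenL [738. 244.  60.]
mug [602. 291. 100.]
can [ 619. -253.  115.]
```

```bash
cat >> h.py <<'E'
PSI=-0.147
ex=np.array([np.cos(PSI),np.sin(PSI)]);ey=np.array([-ex[1],ex[0]])
def W(xr,yr): return xr*ex+yr*ey
def plan(st,xr,yr,z,n,yaw=np.pi+PSI,show=8):
    p=np.array(st["position"]);Rm=R.from_euler('xyz',st["tool_rot"])
    g=np.r_[W(xr,yr),z];G=R.from_euler('xyz',[np.pi,0,yaw])
    tot=(Rm.inv()*G).as_rotvec()
    for i in range(n):
        step=Rm.inv().apply((g-p)/n)/10
        if i<show: print("t",step.round(2),"w",np.degrees(tot/n).round(2))
        Rm=Rm*R.from_rotvec(tot/n)
    
def rep(st):
    p=st["position"];print("t",round(st["t"],2),"pos",p.round(1),"rack",(p[:2]@ex).round(1),(p[:2]@ey).round(1),"rot",st["tool_rot"].round(3),"F",st["contact_force"].round(1),"w",round(st["width"],1))
E
python3 - <<'E'
from h import *
from plant import r
s=r.state();rep(s);plan(s,606,4.5,150,20)
E
```

```text
t 0.1 pos [ 182.7 -491.6  255.2] rack 252.8 -459.6 rot [-3.139 -0.     0.356] F [ 0.4  0.3 -0. ] w 85.4
t [ 2.67 -1.18  0.53] w [-0.   -0.01 -7.56]
t [ 2.8  -0.82  0.53] w [-0.   -0.01 -7.56]
t [ 2.88 -0.44  0.53] w [-0.   -0.01 -7.56]
t [ 2.91 -0.06  0.53] w [-0.   -0.01 -7.56]
t [2.9  0.32 0.53] w [-0.   -0.01 -7.56]
t [2.83 0.7  0.53] w [-0.   -0.01 -7.56]
t [2.71 1.07 0.53] w [-0.   -0.01 -7.56]
t [2.55 1.41 0.53] w [-0.   -0.01 -7.56]
```

Request:
step_arm([
  {"tx": 2.7,"ty": -1.2,"tz": 0,"wz": -7.6,"claw": 1},
  {"tx": 2.8,"ty": -0.8,"tz": 0,"wz": -7.6,"claw": 1},
  {"tx": 2.9,"ty": -0.4,"tz": 0,"wz": -7.6,"claw": 1},
  {"tx": 2.9,"ty": -0.1,"tz": 0,"wz": -7.6,"claw": 1},
  {"tx": 2.9,"ty": 0.3,"tz": 0.5,"wz": -7.6,"claw": 1},
  {"tx": 2.8,"ty": 0.7,"tz": 0.5,"wz": -7.6,"claw": 1},
  {"tx": 2.7,"ty": 1.1,"tz": 0.5,"wz": -7.6,"claw": 1},
  {"tx": 2.5,"ty": 1.4,"tz": 0.5,"wz": -7.6,"claw": 1},
], newtons=40)

```text
$.increments[0]: bad value
```

```bash
python3 - <<'E'
from h import *
from plant import r
s=r.state();rep(s);plan(s,606,4.5,150,14)
E
```

```text
t 0.1 pos [ 182.7 -491.6  255.2] rack 252.8 -459.6 rot [-3.139 -0.     0.356] F [ 0.4  0.3 -0. ] w 85.4
t [ 3.81 -1.69  0.76] w [-0.00e+00 -1.00e-02 -1.08e+01]
t [ 4.06 -0.94  0.76] w [-0.00e+00 -1.00e-02 -1.08e+01]
t [ 4.16 -0.17  0.75] w [-0.00e+00 -1.00e-02 -1.08e+01]
t [4.12 0.62 0.75] w [-0.00e+00 -1.00e-02 -1.08e+01]
t [3.93 1.38 0.75] w [-0.00e+00 -1.00e-02 -1.08e+01]
t [3.6  2.09 0.75] w [-0.00e+00 -1.00e-02 -1.08e+01]
t [3.15 2.73 0.75] w [-0.00e+00 -1.00e-02 -1.08e+01]
t [2.58 3.27 0.75] w [-0.00e+00 -1.00e-02 -1.08e+01]
```

Request:
step_arm([
  {"wx": 0,"wy": 0,"tx": 2.7,"ty": -1.2,"tz": 0,"wz": -7.6,"claw": 1},
  {"wx": 0,"wy": 0,"tx": 2.8,"ty": -0.8,"tz": 0,"wz": -7.6,"claw": 1},
  {"wx": 0,"wy": 0,"tx": 2.9,"ty": -0.4,"tz": 0,"wz": -7.6,"claw": 1},
  {"wx": 0,"wy": 0,"tx": 2.9,"ty": -0.1,"tz": 0,"wz": -7.6,"claw": 1},
  {"wx": 0,"wy": 0,"tx": 2.9,"ty": 0.3,"tz": 0.5,"wz": -7.6,"claw": 1},
  {"wx": 0,"wy": 0,"tx": 2.8,"ty": 0.7,"tz": 0.5,"wz": -7.6,"claw": 1},
  {"wx": 0,"wy": 0,"tx": 2.7,"ty": 1.1,"tz": 0.5,"wz": -7.6,"claw": 1},
  {"wx": 0,"wy": 0,"tx": 2.5,"ty": 1.4,"tz": 0.5,"wz": -7.6,"claw": 1},
], newtons=40)

```text
t: 0.9
position: [349.1, -321.7, 229.8]
tool_rot: [-3.136, -0.008, 1.451]
contact_force: [-0.4, 0.1, -0.4]
width: -0.1
```

```bash
python3 - <<'E'
from h import *
from plant import r
s=r.state();rep(s);print(s["qpos"].round(2));plan(s,606,4.5,150,14)
E
```

```text
t 0.9 pos [ 349.1 -321.7  229.8] rack 392.4 -267.1 rot [-3.136 -0.008  1.451] F [-0.4  0.1 -0.4] w -0.1
[-0.89 -0.08 -0.08  1.58  0.    0.8 ]
t [1.89 1.58 0.58] w [ 0.01 -0.04 -6.32]
t [1.71 1.78 0.58] w [ 0.01 -0.04 -6.32]
t [1.5  1.96 0.57] w [ 0.01 -0.04 -6.32]
t [1.28 2.11 0.57] w [ 0.01 -0.04 -6.32]
t [1.04 2.24 0.57] w [ 0.01 -0.04 -6.32]
t [0.79 2.34 0.57] w [ 0.01 -0.04 -6.32]
t [0.52 2.41 0.57] w [ 0.01 -0.04 -6.32]
t [0.26 2.45 0.57] w [ 0.01 -0.04 -6.32]
```

Request:
step_arm([
  {"wx": 0,"wy": 0,"tx": 1.9,"ty": 1.6,"tz": 0.4,"wz": -6.4,"claw": 1},
  {"wx": 0,"wy": 0,"tx": 1.7,"ty": 1.8,"tz": 0.4,"wz": -6.4,"claw": 1},
  {"wx": 0,"wy": 0,"tx": 1.5,"ty": 2.0,"tz": 0.4,"wz": -6.4,"claw": 1},
  {"wx": 0,"wy": 0,"tx": 1.3,"ty": 2.1,"tz": 0.4,"wz": -6.4,"claw": 1},
  {"wx": 0,"wy": 0,"tx": 1.0,"ty": 2.2,"tz": 0.4,"wz": -6.4,"claw": 1},
  {"wx": 0,"wy": 0,"tx": 0.8,"ty": 2.3,"tz": 0.4,"wz": -6.4,"claw": 1},
  {"wx": 0,"wy": 0,"tx": 0.5,"ty": 2.4,"tz": 0.4,"wz": -6.4,"claw": 1},
  {"wx": 0,"wy": 0,"tx": 0.3,"ty": 2.4,"tz": 0.4,"wz": -6.4,"claw": 1},
])

```text
t: 1.7
position: [492.0, -174.2, 191.7]
tool_rot: [3.139, -0.018, 2.385]
contact_force: [-0.2, -0.9, 0.1]
width: 0.2
```

```bash
python3 - <<'E'
from h import *
from plant import r
s=r.state();rep(s);print(s["qpos"].round(2));plan(s,606,4.5,150,8)
E
```

```text
t 1.7 pos [ 492.  -174.2  191.7] rack 512.2 -100.2 rot [ 3.139 -0.018  2.385] F [-0.2 -0.9  0.1] w 0.2
[-0.47  0.05 -0.03  1.51  0.01  0.28]
t [-0.22  1.74  0.52] w [ 0.06 -0.12 -4.37]
t [-0.35  1.72  0.52] w [ 0.06 -0.12 -4.37]
t [-0.48  1.69  0.52] w [ 0.06 -0.12 -4.37]
t [-0.61  1.65  0.52] w [ 0.06 -0.12 -4.37]
t [-0.73  1.6   0.52] w [ 0.06 -0.12 -4.37]
t [-0.85  1.54  0.52] w [ 0.06 -0.12 -4.37]
t [-0.96  1.47  0.52] w [ 0.06 -0.12 -4.37]
t [-1.07  1.39  0.52] w [ 0.06 -0.12 -4.37]
```

Request:
step_arm([
  {"wx": 0,"wy": -0.1,"tx": -0.2,"ty": 1.8,"tz": 0.4,"wz": -4.6,"claw": 1},
  {"wx": 0.1,"wy": -0.1,"tx": -0.4,"ty": 1.8,"tz": 0.4,"wz": -4.6,"claw": 1},
  {"wx": 0,"wy": -0.1,"tx": -0.5,"ty": 1.8,"tz": 0.4,"wz": -4.6,"claw": 1},
  {"wx": 0.1,"wy": -0.2,"tx": -0.6,"ty": 1.7,"tz": 0.4,"wz": -4.6,"claw": 1},
  {"wx": 0,"wy": -0.1,"tx": -0.8,"ty": 1.7,"tz": 0.4,"wz": -4.6,"claw": 1},
  {"wx": 0.1,"wy": -0.2,"tx": -0.9,"ty": 1.6,"tz": 0.4,"wz": -4.6,"claw": 1},
  {"wx": 0.1,"wy": -0.1,"tx": -1.0,"ty": 1.5,"tz": 0.4,"wz": -4.6,"claw": 1},
  {"wx": 0.1,"wy": -0.1,"tx": -1.1,"ty": 1.4,"tz": 0.4,"wz": -4.6,"claw": 1},
])

```text
t: 2.5
position: [603.5, -70.9, 151.4]
tool_rot: [3.14, -0.01, 3.058]
contact_force: [0.3, -0.0, 0.8]
width: 0.0
```

```bash
python3 - <<'E'
from h import *
from plant import r
s=r.state();rep(s);plan(s,606,4.5,150,4)
E
```

```text
t 2.5 pos [603.5 -70.9 151.4] rack 607.3 18.2 rot [ 3.14  -0.01   3.058] F [ 0.3 -0.   0.8] w 0.0
t [ 0.05 -0.34  0.04] w [ 0.02 -0.14  0.91]
t [ 0.05 -0.34  0.04] w [ 0.02 -0.14  0.91]
t [ 0.04 -0.34  0.04] w [ 0.02 -0.14  0.91]
t [ 0.04 -0.34  0.04] w [ 0.02 -0.14  0.91]
```

Request:
step_arm([
  {"wx": 0,"wy": -0.2,"tx": 0,"ty": -0.5,"tz": 0.6,"wz": 1.2,"claw": 1},
  {"wx": 0,"wy": -0.2,"tx": 0,"ty": -0.4,"tz": 1,"wz": 1.2,"claw": 1},
  {"wx": 0,"wy": -0.2,"tx": 0,"ty": -0.3,"tz": 1,"wz": 1,"claw": 1},
  {"wx": 0,"wy": -0.1,"tx": 0,"ty": -0.2,"tz": 1,"wz": 0.5,"claw": 1},
  {"wx": 0,"wy": 0,"tx": 0,"ty": 0,"tz": 0.8,"wz": 0,"claw": 1},
  {"wx": 0,"wy": 0,"tx": 0,"ty": 0,"tz": 0,"wz": 0,"claw": 1},
])

```text
t: 3.1
position: [598.7, -85.7, 99.7]
tool_rot: [3.14, -0.005, 2.982]
contact_force: [-1.1, 0.4, -0.1]
width: 0.1
```

```bash
cat > look.py <<'E'
import sys
from h import *
from plant import r
n=sys.argv[1]
s=r.state();rep(s)
c={k:r.capture(k) for k in("top","scene")}
pickle.dump(c,open(f"cap{n}.pkl","wb"))
t=cv2.cvtColor(c["top"]["frame"],cv2.COLOR_RGB2BGR)[50:270,170:440];q=cv2.cvtColor(c["scene"]["frame"],cv2.COLOR_RGB2BGR)[110:370,190:450]
cv2.imwrite(f"pics/t{n}.png",cv2.resize(t,None,fx=2.7,fy=2.7,interpolation=cv2.INTER_CUBIC))
cv2.imwrite(f"pics/s{n}.png",cv2.resize(q,None,fx=2.3,fy=2.3,interpolation=cv2.INTER_CUBIC))
E
python3 look.py 1; python3 -c "
from h import *
from plant import r
plan(r.state(),606,4.5,53,5)"
```

```text
t 3.1 pos [598.7 -85.7  99.7] rack 604.7 2.9 rot [ 3.14  -0.005  2.982] F [-1.1  0.4 -0.1] w 0.1
t [-0.01  0.03  0.96] w [ 0.02 -0.03 -0.14]
t [-0.01  0.03  0.96] w [ 0.02 -0.03 -0.14]
t [-0.01  0.03  0.96] w [ 0.02 -0.03 -0.14]
t [-0.01  0.03  0.96] w [ 0.02 -0.03 -0.14]
t [-0.01  0.03  0.96] w [ 0.02 -0.03 -0.14]
```

View pics/s1.png

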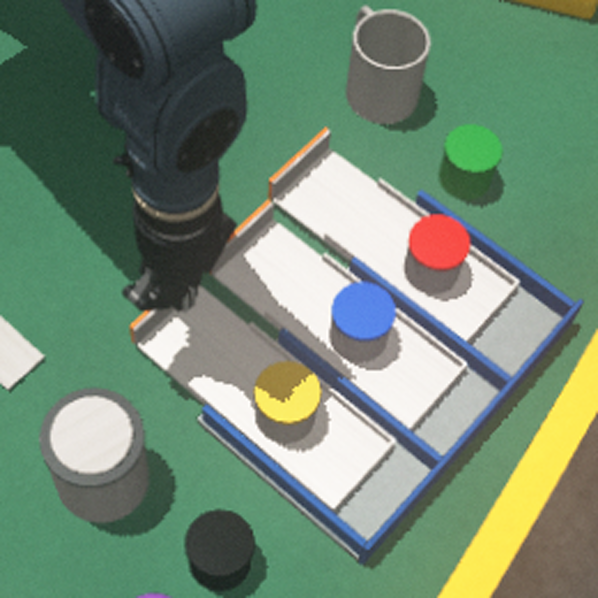

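View pics/t1.png

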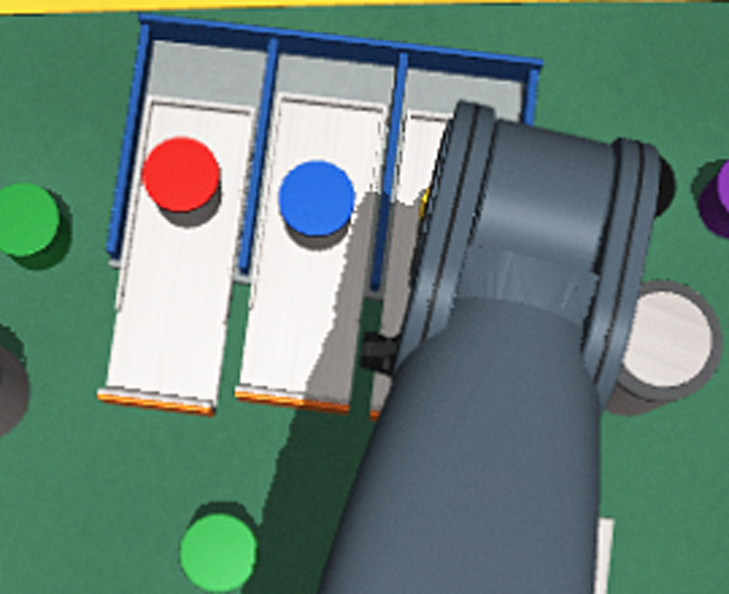

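```bash
python3 - <<'E'
from h import *
c=pickle.load(open("cap1.pkl","rb"))["scene"]
for xr,yr,z in [(604.7,2.9,75),(604.7,2.9,18),(604.7,2.9,150),(581,4.5,50)]:
    print(xr,z,((proj(c,np.r_[W(xr,yr),z])-[190,110])*2.3).round())
E
```

```text
604.7 75 [183. 303.]
604.7 18 [184. 329.]
604.7 150 [180. 264.]
581 50 [167. 299.]
```

Request:
step_arm([
  {"wx": 0,"wy": 0,"tx": -0.1,"ty": 0,"tz": 1.0,"wz": -0.3,"claw": 1},
  {"wx": 0,"wy": 0,"tx": -0.1,"ty": 0.1,"tz": 1.0,"wz": -0.3,"claw": 1},
  {"wx": 0,"wy": 0,"tx": -0.1,"ty": 0,"tz": 1.0,"wz": 0,"claw": 1},
  {"wx": 0,"wy": 0,"tx": 0,"ty": 0,"tz": 1.0,"wz": 0,"claw": 1},
  {"wx": 0,"wy": 0,"tx": 0,"ty": 0,"tz": 0.5,"wz": 0,"claw": 1},
  {"wx": 0,"wy": 0,"tx": 0,"ty": 0,"tz": 0,"wz": 0,"claw": 1},
])

```text
t: 3.8
position: [604.1, -84.9, 53.6]
tool_rot: [3.14, 0.0, 2.995]
contact_force: [-0.1, 0.1, -0.4]
width: -0.0
```

```bash
python3 look.py 2
```

```text
t 3.8 pos [604.1 -84.9  53.6] rack 610.0 4.5 rot [3.14  0.    2.995] F [-0.1  0.1 -0.4] w -0.0
```

View pics/s2.png

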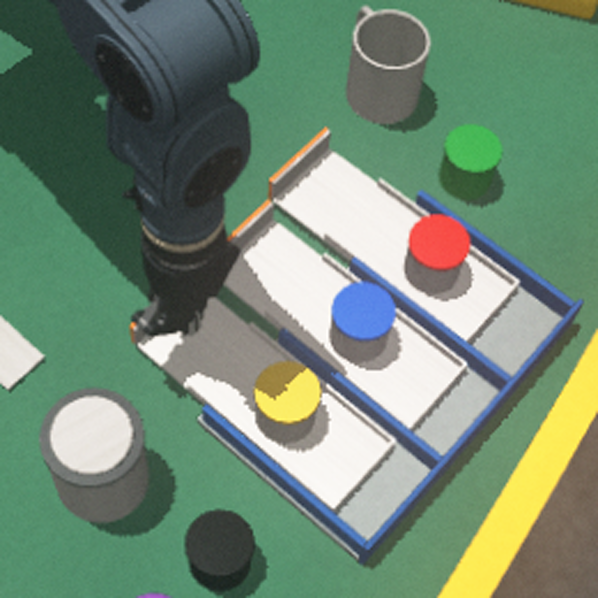

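Request:
step_arm([
  {"wx": 0,"wy": 0,"tx": 0.5,"ty": 0,"tz": 0,"wz": 0,"claw": 1},
  {"wx": 0,"wy": 0,"tx": 0.5,"ty": 0,"tz": 0,"wz": 0,"claw": 1},
  {"wx": 0,"wy": 0,"tx": 0.4,"ty": 0,"tz": 0,"wz": 0,"claw": 1},
  {"wx": 0,"wy": 0,"tx": 0.4,"ty": 0,"tz": 0,"wz": 0,"claw": 1},
  {"wx": 0,"wy": 0,"tx": 0.4,"ty": 0,"tz": 0,"wz": 0,"claw": 1},
  {"wx": 0,"wy": 0,"tx": 0.4,"ty": 0,"tz": 0,"wz": 0,"claw": 1},
])

```text
t: 4.5
position: [580.0, -81.6, 57.3]
tool_rot: [3.141, 0.01, 2.995]
contact_force: [3.1, 0.2, -1.3]
width: -0.2
```

```bash
python3 look.py 3
```

```text
t 4.5 pos [580.  -81.6  57.3] rack 585.6 4.2 rot [3.141 0.01  2.995] F [ 3.1  0.2 -1.3] w -0.2
```

View pics/s3.png

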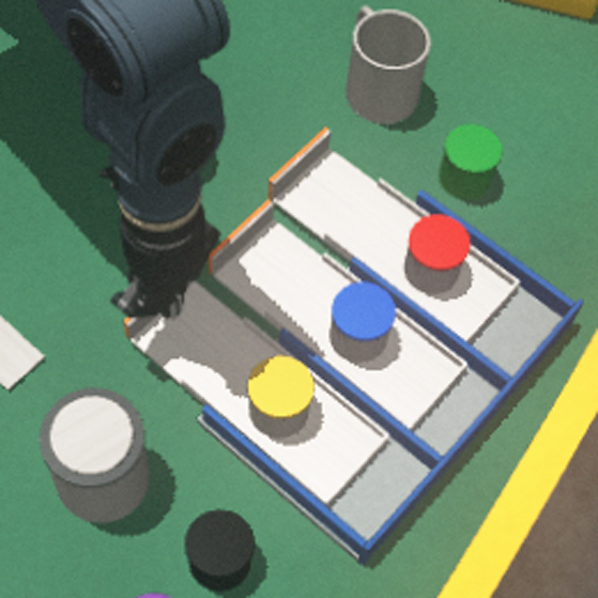

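Request:
step_arm([
  {"wx": 0,"wy": 0.2,"tx": 0.6,"ty": 0,"tz": 0.2,"wz": 0,"claw": 1},
  {"wx": 0,"wy": 0.2,"tx": 0.6,"ty": 0,"tz": 0.2,"wz": 0,"claw": 1},
  {"wx": 0,"wy": 0.2,"tx": 0.6,"ty": 0,"tz": 0.1,"wz": 0,"claw": 1},
  {"wx": 0,"wy": 0.2,"tx": 0.6,"ty": 0,"tz": 0.1,"wz": 0,"claw": 1},
  {"wx": 0,"wy": 0.2,"tx": 0.6,"ty": 0,"tz": 0.1,"wz": 0,"claw": 1},
  {"wx": 0,"wy": 0.2,"tx": 0.6,"ty": 0,"tz": 0.1,"wz": 0,"claw": 1},
  {"wx": 0,"wy": 0.2,"tx": 0.6,"ty": 0,"tz": 0.1,"wz": 0,"claw": 1},
  {"wx": 0,"wy": 0.2,"tx": 0.6,"ty": 0,"tz": 0.1,"wz": 0,"claw": 1},
])

```text
t: 5.4
position: [532.0, -75.1, 50.0]
tool_rot: [-3.141, -0.012, 2.995]
contact_force: [2.6, -0.6, 1.9]
width: 0.2
```

```bash
python3 -c "
from h import *
from plant import r
rep(r.state())"
```

```text
t 5.4 pos [532.  -75.1  50. ] rack 537.3 3.6 rot [-3.141 -0.012  2.995] F [ 2.6 -0.6  1.9] w 0.2
```

Request:
step_arm([
  {"wx": 0,"wy": -0.2,"tx": 0.5,"ty": 0,"tz": -0.1,"wz": 0,"claw": 1},
  {"wx": 0,"wy": -0.2,"tx": 0.5,"ty": 0,"tz": 0,"wz": 0,"claw": 1},
  {"wx": 0,"wy": -0.1,"tx": 0.4,"ty": 0,"tz": 0,"wz": 0,"claw": 1},
  {"wx": 0,"wy": 0,"tx": 0.3,"ty": 0,"tz": 0,"wz": 0,"claw": 1},
])

```text
t: 5.8
position: [512.4, -72.2, 50.1]
tool_rot: [-3.141, -0.005, 2.994]
contact_force: [9.4, -2.1, -1.2]
width: -0.1
```

```bash
python3 -c "
from h import *
from plant import r
rep(r.state())"
```

```text
t 5.8 pos [512.4 -72.2  50.1] rack 517.5 3.7 rot [-3.141 -0.005  2.994] F [ 9.4 -2.1 -1.2] w -0.1
```

Request:
step_arm([
  {"wx": 0,"wy": 0,"tx": 0.2,"ty": 0,"tz": 0,"wz": 0,"claw": 1},
  {"wx": 0,"wy": 0,"tx": 0.2,"ty": 0,"tz": 0,"wz": 0,"claw": 1},
])

```text
t: 6.0
position: [512.4, -72.2, 50.3]
tool_rot: [-3.142, 0.005, 2.995]
contact_force: [7.9, -1.4, -4.1]
width: -0.0
```

```bash
python3 -c "
from h import *
from plant import r
rep(r.state())"
```

```text
t 6.0 pos [512.4 -72.2  50.3] rack 517.4 3.7 rot [-3.142  0.005  2.995] F [ 7.9 -1.4 -4.1] w -0.0
```

Request:
step_arm([
  {"wx": 0,"wy": 0.2,"tx": 0.5,"ty": 0,"tz": 0,"wz": 0,"claw": 1},
  {"wx": 0,"wy": 0.2,"tx": 0.5,"ty": 0,"tz": 0,"wz": 0,"claw": 1},
])

```text
t: 6.2
position: [512.2, -72.2, 50.6]
tool_rot: [3.14, 0.021, 2.995]
contact_force: [15.8, -2.2, -9.9]
width: -0.2
```

```bash
python3 look.py 4
```

```text
t 6.2 pos [512.2 -72.2  50.6] rack 517.2 3.6 rot [3.14  0.021 2.995] F [15.8 -2.2 -9.9] w -0.2
```

View pics/s4.png

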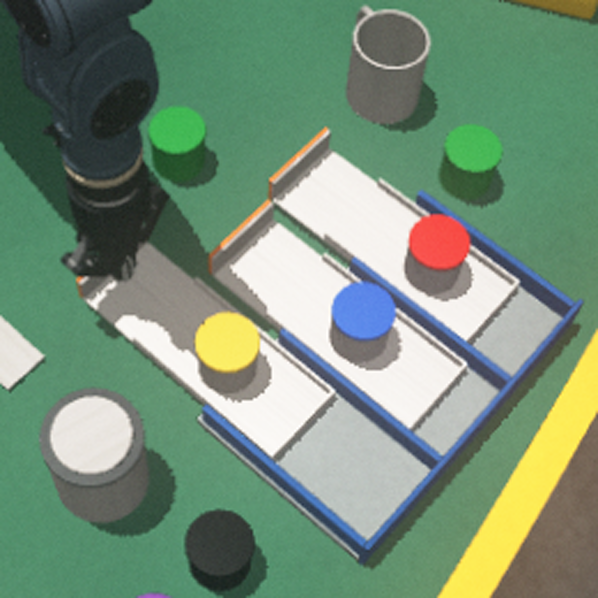

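Request:
step_arm([
  {"wx": 0,"wy": 0,"tx": -0.5,"ty": 0,"tz": 0,"wz": 0,"claw": 1},
  {"wx": 0,"wy": 0,"tx": -0.6,"ty": 0,"tz": 0,"wz": 0,"claw": 1},
  {"wx": 0,"wy": 0,"tx": -0.3,"ty": 0,"tz": -0.5,"wz": 0,"claw": 1},
  {"wx": 0,"wy": 0,"tx": 0,"ty": 0,"tz": -1.5,"wz": 0,"claw": 1},
  {"wx": 0,"wy": 0,"tx": 0,"ty": 0,"tz": -2,"wz": 0,"claw": 1},
  {"wx": 0,"wy": 0,"tx": 0,"ty": 0,"tz": -2,"wz": 0,"claw": 1},
  {"wx": 0,"wy": 0,"tx": 0,"ty": 0,"tz": -1,"wz": 0,"claw": 1},
])

```text
t: 7.0
position: [517.6, -72.1, 117.7]
tool_rot: [3.138, -0.001, 2.995]
contact_force: [0.5, -0.4, 0.0]
width: -0.1
```

```bash
python3 look.py 5;python3 -c "
from h import *
from plant import r
plan(r.state(),545,113.6,120,6)"
```

```text
t 7.0 pos [517.6 -72.1 117.7] rack 522.6 4.5 rot [ 3.138e+00 -1.000e-03  2.995e+00] F [ 0.5 -0.4  0. ] w -0.1
t [-0.36  1.82 -0.03] w [0.03 0.01 0.  ]
t [-0.36  1.82 -0.03] w [0.03 0.01 0.  ]
t [-0.36  1.82 -0.03] w [0.03 0.01 0.  ]
t [-0.36  1.82 -0.03] w [0.03 0.01 0.  ]
t [-0.36  1.82 -0.03] w [0.03 0.01 0.  ]
t [-0.36  1.82 -0.04] w [0.03 0.01 0.  ]
```

View pics/s5.png

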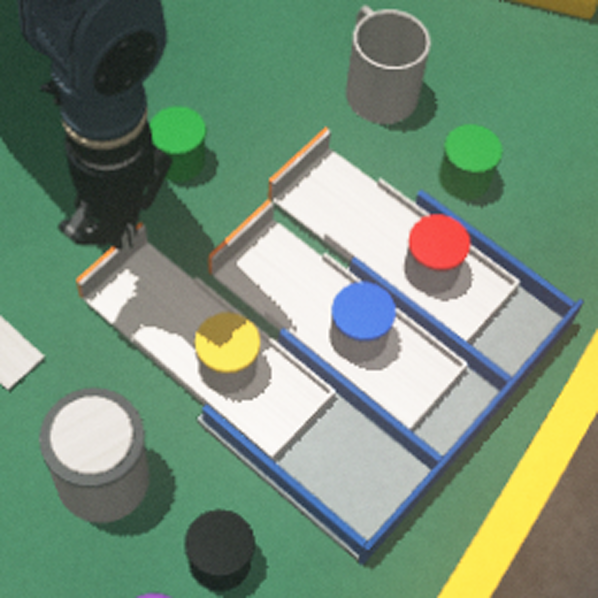

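Request:
step_arm([
  {"wx": 0,"wy": 0,"tx": -0.3,"ty": 1.9,"tz": 0,"wz": 0,"claw": 1},
  {"wx": 0,"wy": 0,"tx": -0.3,"ty": 1.9,"tz": 0,"wz": 0,"claw": 1},
  {"wx": 0,"wy": 0,"tx": -0.3,"ty": 1.9,"tz": 0,"wz": 0,"claw": 1},
  {"wx": 0,"wy": 0,"tx": -0.3,"ty": 1.9,"tz": 0,"wz": 0,"claw": 1},
  {"wx": 0,"wy": 0,"tx": -0.4,"ty": 1.9,"tz": 0,"wz": 0,"claw": 1},
  {"wx": 0,"wy": 0,"tx": -0.3,"ty": 1.6,"tz": 0,"wz": 0,"claw": 1},
  {"wx": 0,"wy": 0,"tx": 0,"ty": 0,"tz": 0,"wz": 0,"claw": 1},
])

```text
t: 7.8
position: [549.1, 38.3, 109.5]
tool_rot: [3.139, -0.015, 2.992]
contact_force: [0.4, -0.2, -0.4]
width: -0.2
```

```bash
python3 look.py 6;python3 -c "
from h import *
from plant import r
plan(r.state(),543,113.6,55,5)"
```

```text
t 7.8 pos [549.1  38.3 109.5] rack 537.6 118.3 rot [ 3.139 -0.015  2.992] F [ 0.4 -0.2 -0.4] w -0.2
t [-0.13 -0.06  1.09] w [ 0.01 -0.17 -0.05]
t [-0.13 -0.06  1.09] w [ 0.01 -0.17 -0.05]
t [-0.12 -0.06  1.09] w [ 0.01 -0.17 -0.05]
t [-0.12 -0.06  1.09] w [ 0.01 -0.17 -0.05]
t [-0.12 -0.06  1.09] w [ 0.01 -0.17 -0.05]
```

View pics/s6.png

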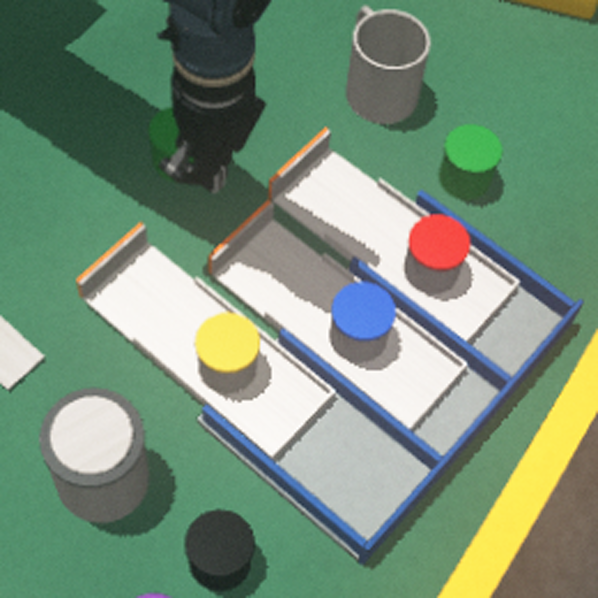

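Request:
step_arm([
  {"wx": 0,"wy": -0.2,"tx": 0,"ty": -0.1,"tz": 1.1,"wz": 0,"claw": 1},
  {"wx": 0,"wy": -0.2,"tx": 0,"ty": -0.1,"tz": 1.1,"wz": 0,"claw": 1},
  {"wx": 0,"wy": -0.2,"tx": 0,"ty": -0.1,"tz": 1.1,"wz": 0,"claw": 1},
  {"wx": 0,"wy": -0.1,"tx": 0,"ty": 0,"tz": 1.1,"wz": 0,"claw": 1},
  {"wx": 0,"wy": 0,"tx": 0,"ty": 0,"tz": 0.9,"wz": 0,"claw": 1},
  {"wx": 0,"wy": 0,"tx": 0,"ty": 0,"tz": 0,"wz": 0,"claw": 1},
])

```text
t: 8.5
position: [544.6, 30.5, 49.2]
tool_rot: [-3.141, -0.007, 2.986]
contact_force: [-1.1, -0.1, -0.5]
width: 0.2
```

```bash
python3 -c "
from h import *
from plant import r
rep(r.state())
f=lambda x,y:((x+.5)/2.3-.5+190,(y+.5)/2.3-.5+110)
c=pickle.load(open('cap6.pkl','rb'))['scene']
cv2.imwrite('pics/z6.png',cv2.resize(cv2.cvtColor(c['frame'],cv2.COLOR_RGB2BGR)[195:305,210:350],None,fx=5,fy=5,interpolation=cv2.INTER_CUBIC))
"
```

```text
t 8.5 pos [544.6  30.5  49.2] rack 534.3 110.0 rot [-3.141 -0.007  2.986] F [-1.1 -0.1 -0.5] w 0.2
```

View pics/z6.png

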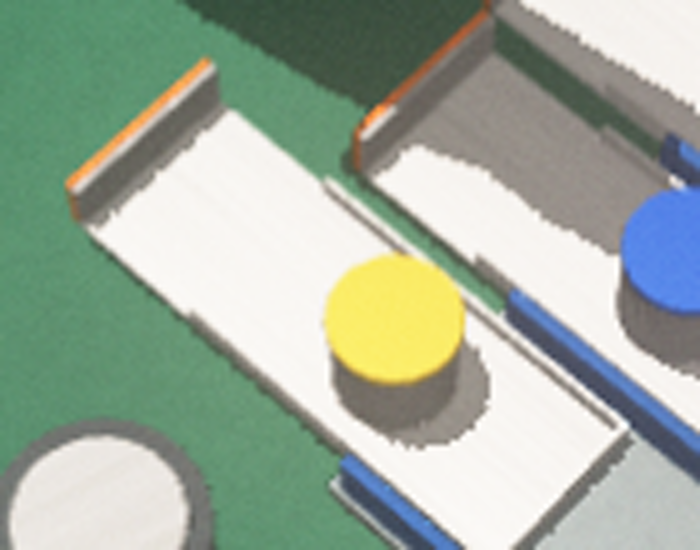

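```bash
python3 -c "
from h import *
c=pickle.load(open('cap6.pkl','rb'))['scene']
for x,y,z in[(217,68,50),(80,190,50),(395,318,78)]:
  p=ray(c,(x+.5)/5-.5+210,(y+.5)/5-.5+195,z); print(p.round(1),(p[:2]@ex).round(1),(p[:2]@ey).round(1))
for o in [(147,272,50),(36,367,50),(300,482,78)]:
  p=ray(c,(o[0]+.5)/4-.5+240,(o[1]+.5)/4-.5+160,o[2]); print('before',(p[:2]@ex).round(1),(p[:2]@ey).round(1))
"
```

```text
[507.2 -25.9  50. ] 505.5 48.7
[ 494.4 -114.2   50. ] 505.8 -40.6
[657.3 -96.4  78. ] 664.3 0.9
before 581.6 48.5
before 578.3 -38.1
before 739.7 0.9
```

Request:
step_arm([
  {"wx": 0,"wy": -0.1,"tx": -0.8,"ty": 0.1,"tz": -0.2,"wz": -0.2,"claw": 1},
  {"wx": 0,"wy": -0.1,"tx": -0.8,"ty": 0.1,"tz": -0.2,"wz": -0.2,"claw": 1},
  {"wx": 0,"wy": 0,"tx": -0.7,"ty": 0,"tz": 0,"wz": 0,"claw": 1},
  {"wx": 0,"wy": 0,"tx": -0.5,"ty": 0,"tz": 0,"wz": 0,"claw": 1},
  {"wx": 0,"wy": 0,"tx": -0.5,"ty": 0,"tz": 0,"wz": 0,"claw": 1},
  {"wx": 0,"wy": 0,"tx": -0.5,"ty": 0,"tz": 0,"wz": 0,"claw": 1},
  {"wx": 0,"wy": 0,"tx": -0.5,"ty": 0,"tz": 0,"wz": 0,"claw": 1},
  {"wx": 0,"wy": 0,"tx": -0.5,"ty": 0,"tz": 0,"wz": 0,"claw": 1},
])

```text
t: 9.3
position: [595.6, 25.3, 54.3]
tool_rot: [-3.141, -0.006, 2.994]
contact_force: [-2.3, -0.6, 0.2]
width: 0.1
```

```bash
python3 look.py 7
```

```text
t 9.3 pos [595.6  25.3  54.3] rack 585.5 112.3 rot [-3.141 -0.006  2.994] F [-2.3 -0.6  0.2] w 0.1
```

View pics/s7.png

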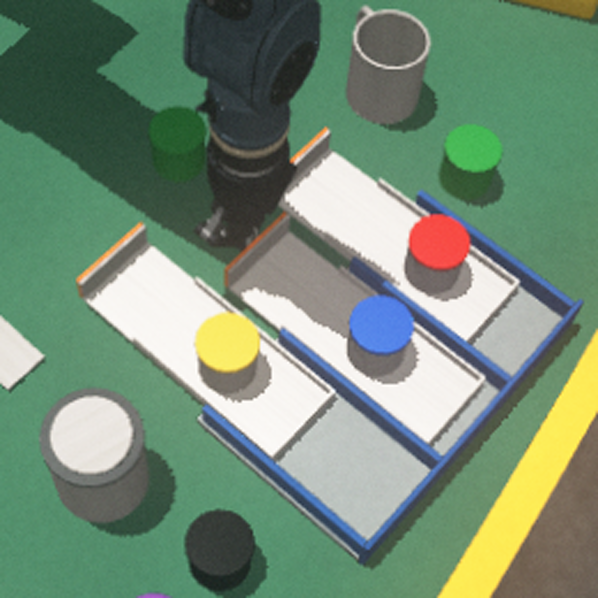

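Request:
step_arm([
  {"wx": 0,"wy": 0,"tx": -0.4,"ty": 0,"tz": 0,"wz": 0,"claw": 1},
  {"wx": 0,"wy": 0,"tx": -0.4,"ty": 0,"tz": 0,"wz": 0,"claw": 1},
  {"wx": 0,"wy": 0,"tx": -0.3,"ty": 0,"tz": 0,"wz": 0,"claw": 1},
  {"wx": 0,"wy": 0,"tx": -0.3,"ty": 0,"tz": 0,"wz": 0,"claw": 1},
])

```text
t: 9.8
position: [607.3, 23.6, 54.3]
tool_rot: [-3.141, -0.012, 2.994]
contact_force: [-13.7, 1.9, 10.0]
width: -0.3
```

Request:
step_arm([
  {"wx": 0,"wy": 0,"tx": -0.4,"ty": 0,"tz": 0,"wz": 0,"claw": 1},
])

```text
t: 9.9
position: [607.3, 23.6, 54.4]
tool_rot: [-3.141, -0.021, 2.995]
contact_force: [-12.2, 1.3, 10.4]
width: -0.2
```

Request:
step_arm([
  {"wx": 0,"wy": 0,"tx": -0.5,"ty": 0,"tz": 0,"wz": 0,"claw": 1},
])

```text
t: 10.0
position: [607.5, 23.6, 54.5]
tool_rot: [-3.14, -0.032, 2.995]
contact_force: [-15.0, 2.6, 10.5]
width: -0.1
```

```bash
python3 look.py 8
```

```text
t 10.0 pos [607.5  23.6  54.5] rack 597.5 112.3 rot [-3.14  -0.032  2.995] F [-15.    2.6  10.5] w -0.1
```

View pics/s8.png

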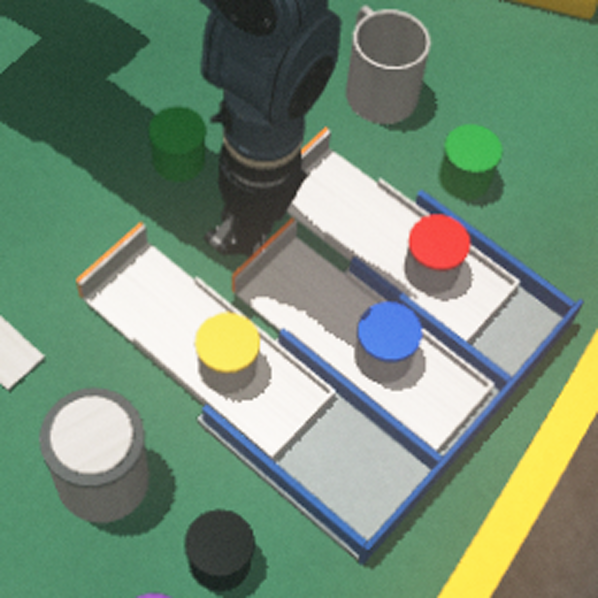

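Request:
step_arm([
  {"wx": 0,"wy": 0,"tx": 0.5,"ty": 0,"tz": 0,"wz": 0,"claw": 1},
  {"wx": 0,"wy": -0.5,"tx": 1.5,"ty": 0,"tz": 0,"wz": 0,"claw": 1},
  {"wx": 0,"wy": -0.5,"tx": 2,"ty": 0,"tz": -0.5,"wz": 0,"claw": 1},
  {"wx": 0,"wy": -0.3,"tx": 1,"ty": 0,"tz": -2,"wz": 0,"claw": 1},
  {"wx": 0,"wy": 0,"tx": 1,"ty": 0,"tz": -2,"wz": 0,"claw": 1},
  {"wx": 0,"wy": 0,"tx": 0.5,"ty": 0,"tz": -1,"wz": 0,"claw": 1},
])

```text
t: 10.7
position: [544.4, 32.8, 110.4]
tool_rot: [-3.14, -0.004, 2.995]
contact_force: [-0.2, -0.2, 0.9]
width: -0.1
```

```bash
python3 look.py 9;python3 -c "
from h import *
from plant import r
plan(r.state(),524,222,105,6)"
```

```text
t 10.7 pos [544.4  32.8 110.4] rack 533.8 112.2 rot [-3.14  -0.004  2.995] F [-0.2 -0.2  0.9] w -0.1
t [0.18 1.83 0.1 ] w [-0.01 -0.02  0.  ]
t [0.18 1.83 0.1 ] w [-0.01 -0.02  0.  ]
t [0.18 1.83 0.1 ] w [-0.01 -0.02  0.  ]
t [0.18 1.83 0.1 ] w [-0.01 -0.02  0.  ]
t [0.18 1.83 0.1 ] w [-0.01 -0.02  0.  ]
t [0.18 1.83 0.1 ] w [-0.01 -0.02  0.  ]
```

View pics/s9.png

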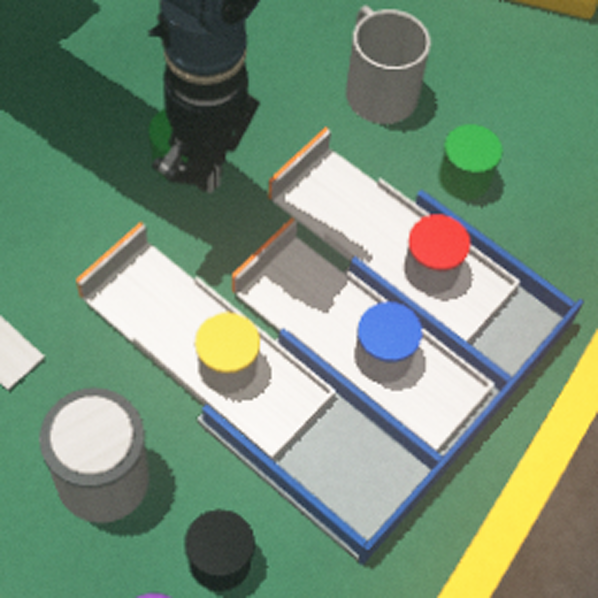

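Request:
step_arm([
  {"wx": 0,"wy": 0,"tx": 0.2,"ty": 1.9,"tz": 0,"wz": 0,"claw": 1},
  {"wx": 0,"wy": 0,"tx": 0.3,"ty": 1.9,"tz": 0,"wz": 0,"claw": 1},
  {"wx": 0,"wy": 0,"tx": 0.3,"ty": 1.9,"tz": 0,"wz": 0,"claw": 1},
  {"wx": 0,"wy": 0,"tx": 0.3,"ty": 1.8,"tz": 0,"wz": 0,"claw": 1},
  {"wx": 0,"wy": 0,"tx": 0.2,"ty": 1.8,"tz": 0,"wz": 0,"claw": 1},
  {"wx": 0,"wy": 0,"tx": 0.2,"ty": 1.4,"tz": 0,"wz": 0,"claw": 1},
  {"wx": 0,"wy": 0,"tx": 0,"ty": 0,"tz": 0,"wz": 0,"claw": 1},
])

```text
t: 11.5
position: [550.8, 143.0, 104.8]
tool_rot: [-3.139, 0.001, 2.991]
contact_force: [-0.6, -0.5, 0.7]
width: -0.1
```

```bash
python3 -c "
from h import *
from plant import r
s=r.state();rep(s);plan(s,524,222,55,5)"
```

```text
t 11.5 pos [550.8 143.  104.8] rack 523.9 222.1 rot [-3.139e+00  1.000e-03  2.991e+00] F [-0.6 -0.5  0.7] w -0.1
t [-0. -0.  1.] w [-0.02  0.01 -0.04]
t [-0. -0.  1.] w [-0.02  0.01 -0.04]
t [-0. -0.  1.] w [-0.02  0.01 -0.04]
t [-0. -0.  1.] w [-0.02  0.01 -0.04]
t [-0. -0.  1.] w [-0.02  0.01 -0.04]
```

Request:
step_arm([
  {"wx": 0,"wy": 0,"tx": 0,"ty": 0,"tz": 1,"wz": -0.1,"claw": 1},
  {"wx": 0,"wy": 0,"tx": 0,"ty": 0,"tz": 1,"wz": -0.1,"claw": 1},
  {"wx": 0,"wy": 0,"tx": 0,"ty": 0,"tz": 1,"wz": 0,"claw": 1},
  {"wx": 0,"wy": 0,"tx": 0,"ty": 0,"tz": 1,"wz": 0,"claw": 1},
  {"wx": 0,"wy": 0,"tx": 0,"ty": 0,"tz": 0.6,"wz": 0,"claw": 1},
  {"wx": 0,"wy": 0,"tx": 0,"ty": 0,"tz": 0,"wz": 0,"claw": 1},
])

```text
t: 12.1
position: [549.8, 139.6, 51.8]
tool_rot: [-3.136, -0.003, 2.991]
contact_force: [-0.6, 0.3, -0.4]
width: 0.2
```

```bash
python3 look.py 10
```

```text
t 12.1 pos [549.8 139.6  51.8] rack 523.4 218.6 rot [-3.136e+00 -3.000e-03  2.991e+00] F [-0.6  0.3 -0.4] w 0.2
```

View pics/s10.png

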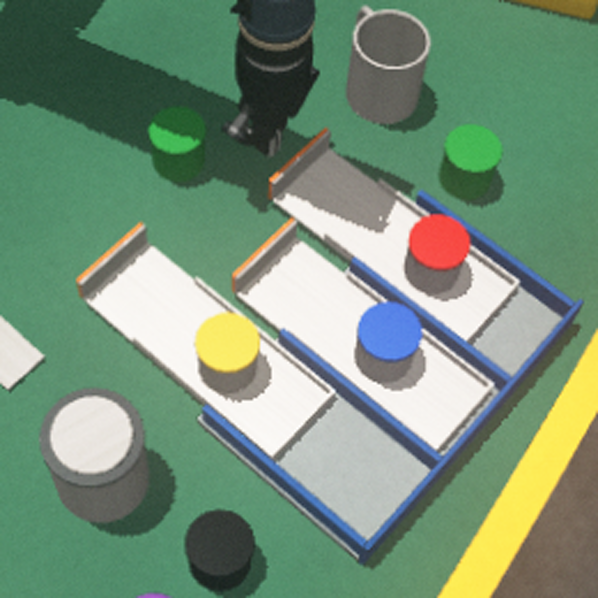

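Request:
step_arm([
  {"wx": 0,"wy": 0,"tx": -0.8,"ty": 0.1,"tz": 0,"wz": -0.1,"claw": 1},
  {"wx": 0,"wy": 0,"tx": -0.8,"ty": 0.1,"tz": -0.1,"wz": -0.1,"claw": 1},
  {"wx": 0,"wy": 0,"tx": -0.5,"ty": 0.1,"tz": 0,"wz": 0,"claw": 1},
  {"wx": 0,"wy": 0,"tx": -0.5,"ty": 0,"tz": 0,"wz": 0,"claw": 1},
  {"wx": 0,"wy": 0,"tx": -0.6,"ty": 0,"tz": 0,"wz": 0,"claw": 1},
  {"wx": 0,"wy": 0,"tx": -0.6,"ty": 0,"tz": 0,"wz": 0,"claw": 1},
  {"wx": 0,"wy": 0,"tx": -0.6,"ty": 0,"tz": 0,"wz": 0,"claw": 1},
  {"wx": 0,"wy": 0,"tx": -0.6,"ty": 0,"tz": 0,"wz": 0,"claw": 1},
])

```text
t: 13.0
position: [603.9, 135.8, 56.1]
tool_rot: [-3.138, -0.002, 2.996]
contact_force: [-2.6, -0.0, 0.9]
width: -0.2
```

```bash
python3 -c "
from h import *
from plant import r
s=r.state();rep(s)"
```

```text
t 13.0 pos [603.9 135.8  56.1] rack 577.5 222.8 rot [-3.138e+00 -2.000e-03  2.996e+00] F [-2.6 -0.   0.9] w -0.2
```

Request:
step_arm([
  {"wx": 0,"wy": 0,"tx": -0.5,"ty": 0,"tz": 0,"wz": 0,"claw": 1},
  {"wx": 0,"wy": 0,"tx": -0.5,"ty": 0,"tz": 0,"wz": 0,"claw": 1},
  {"wx": 0,"wy": 0,"tx": -0.4,"ty": 0,"tz": 0,"wz": 0,"claw": 1},
  {"wx": 0,"wy": 0,"tx": -0.3,"ty": 0,"tz": 0,"wz": 0,"claw": 1},
  {"wx": 0,"wy": 0,"tx": -0.3,"ty": 0,"tz": 0,"wz": 0,"claw": 1},
])

```text
t: 13.5
position: [622.9, 133.0, 56.1]
tool_rot: [-3.138, -0.009, 2.996]
contact_force: [-13.7, 1.9, 10.3]
width: 0.4
```

Request:
step_arm([
  {"wx": 0,"wy": 0,"tx": -0.4,"ty": 0,"tz": 0,"wz": 0,"claw": 1},
])

```text
t: 13.6
position: [623.0, 133.0, 56.2]
tool_rot: [-3.138, -0.018, 2.997]
contact_force: [-13.5, 0.9, 9.3]
width: -0.2
```

Request:
step_arm([
  {"wx": 0,"wy": 0,"tx": -0.5,"ty": 0,"tz": 0,"wz": 0,"claw": 1},
])

```text
t: 13.7
position: [623.2, 133.0, 56.3]
tool_rot: [-3.137, -0.028, 2.998]
contact_force: [-15.8, 1.2, 9.5]
width: -0.1
```

```bash
python3 -c "
from h import *
from plant import r
s=r.state();rep(s)"
```

```text
t 13.7 pos [623.2 133.   56.3] rack 597.0 222.8 rot [-3.137 -0.028  2.998] F [-15.8   1.2   9.5] w -0.1
```

At the stop (597.0 vs 597.5 for the middle tray). Backing off and lifting clear.

Request:
step_arm([
  {"wx": 0,"wy": 0,"tx": 0.5,"ty": 0,"tz": 0,"wz": 0,"claw": 1},
  {"wx": 0,"wy": -0.5,"tx": 1.5,"ty": 0,"tz": 0,"wz": 0,"claw": 1},
  {"wx": 0,"wy": -0.5,"tx": 2,"ty": 0,"tz": -0.5,"wz": 0,"claw": 1},
  {"wx": 0,"wy": -0.3,"tx": 2,"ty": 0,"tz": -2,"wz": 0,"claw": 1},
  {"wx": 0,"wy": 0,"tx": 3,"ty": 0,"tz": -3,"wz": 0,"claw": 1},
  {"wx": 0,"wy": 0,"tx": 3,"ty": 0,"tz": -3,"wz": 0,"claw": 1},
  {"wx": 0,"wy": 0,"tx": 3,"ty": 0,"tz": -3,"wz": 0,"claw": 1},
  {"wx": 0,"wy": 0,"tx": 2,"ty": 0,"tz": -2,"wz": 0,"claw": 1},
])

```text
t: 14.5
position: [455.4, 157.2, 192.6]
tool_rot: [-3.137, 0.005, 2.995]
contact_force: [0.7, -0.6, 0.0]
width: -0.3
```

Request:
step_arm([
  {"wx": 0,"wy": 0,"tx": 3,"ty": 0,"tz": -2,"wz": 0,"claw": 1},
  {"wx": 0,"wy": 0,"tx": 3,"ty": 0,"tz": -2,"wz": 0,"claw": 1},
  {"wx": 0,"wy": 0,"tx": 2,"ty": 0,"tz": -1,"wz": 0,"claw": 1},
  {"wx": 0,"wy": 0,"tx": 0,"ty": 0,"tz": 0,"wz": 0,"claw": 1},
])

```text
t: 14.9
position: [376.6, 170.5, 250.5]
tool_rot: [3.139, 0.025, 2.995]
contact_force: [0.4, -0.6, -0.1]
width: 0.0
```

```bash
python3 look.py 11; python3 -c "
from h import *
a=pickle.load(open('cap0.pkl','rb'));b=pickle.load(open('cap11.pkl','rb'))
cv2.imwrite('pics/full11.png',cv2.cvtColor(b['top']['frame'],cv2.COLOR_RGB2BGR))"
```

```text
t 14.9 pos [376.6 170.5 250.5] rack 347.6 223.8 rot [3.139 0.025 2.995] F [ 0.4 -0.6 -0.1] w 0.0
```

View pics/s11.png

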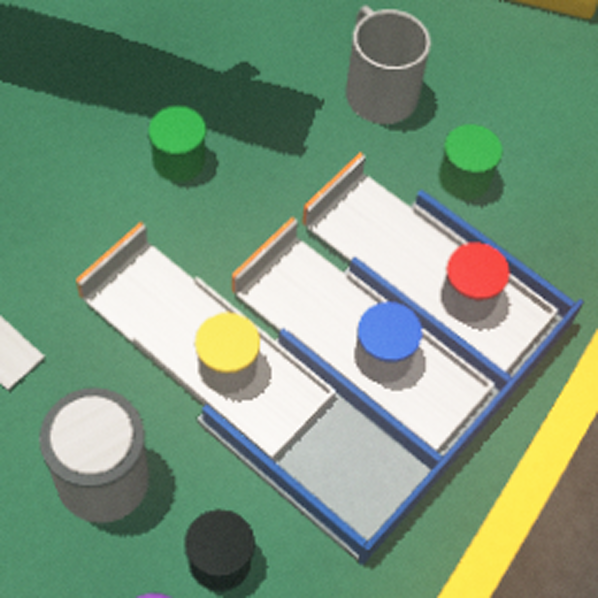

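View pics/full11.png

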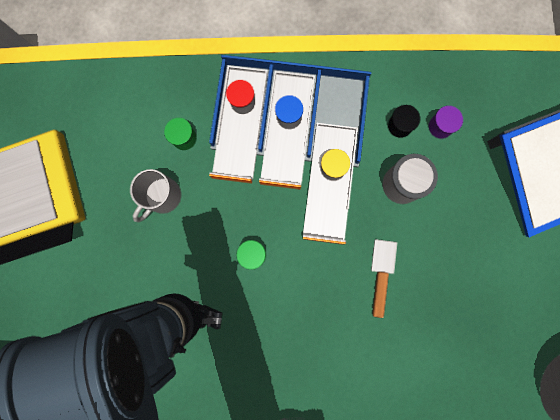

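```bash
python3 -c "
from h import *
c=pickle.load(open('cap11.pkl','rb'))['top']
for k,(x0,x1,y0,y1) in dict(L=(205,257,150,190),M=(257,304,150,195),R=(300,350,215,250)).items():
  h=cv2.cvtColor(c['frame'],cv2.COLOR_RGB2HSV)[y0:y1,x0:x1]
  m=(h[...,0]>5)&(h[...,0]<25)&(h[...,1]>150)
  v,u=np.nonzero(m);p=ray(c,u.mean()+x0,v.mean()+y0,42);print(k,m.sum(),(p[:2]@ex).round(1),(p[:2]@ey).round(1))
"
python3 -c "
from plant import r
print(r.finish_job())"
```

```text
L 154 607.7 222.7
M 153 608.2 113.4
R 86 499.8 2.6
the job is handed in; nothing more can be done
None
```

I hooked a shut fingertip behind the right tray's lip, as that tray carried the yellow-lidded tin, and drew it out to its stop. I then pushed the middle and left trays home from their orange faces, backed off and handed the job in at about 15 s.

- **Stops:** each tray stopped moving while the force rose to about 15–19 N, well under the limits.
- **Tray positions:** in the last picture the left and middle lips are level to within 0.5 mm. The right lip lies about 108 mm further out. That is 2 mm short of the nominal 110 mm, within the 2 mm calibration; the fingertip positions at the stops gave about 110 mm.
- **Tins and loose things:** all three tins still stand on their trays. The mug, can, scraper and look-alikes look unmoved in the pictures, and the gripper is clear of everything.

No check failed. The only disagreement was in locating the rack's origin: the guide fronts put it about 3 mm nearer the robot than the tray stops did, so I relied on contact with the stops.

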